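# Clamp a test tile with the eccentric knob

### The job

Clamp the small grey test tile on the clamping board so that it can be carved: lay it flat with its long side against the two steel pins and turn the knob clockwise until its eccentric disc bears on the tile's end and holds it against the end stop with a clamping force of about 10 N. The tile is brittle: at no time may the disc press on it with more than 25 N. Leave it clamped, and do not disturb the cup, the jar or the loop tool.

Things in the scene. Friction and masses are not known exactly. Their poses are not given: they have to be found in the camera images.
- tile: Grey ceramic test tile, a flat slab 38 (own x) x 66 (own y) x 6 mm (z), 25 to 50 g. Origin: centre of its underside. It starts lying flat on the black rubbing block.
- rub_block: Black rubber rubbing block under the tile, loose, 76 (x) x 109 (y) x 22 mm. Origin: centre of its underside.
- board: Plywood clamping board screwed to the table, 120 (own x) x 200 (own y) x 12 mm thick, yaw up to 0.5 rad either way. Origin: centre of its underside, z up. On it in a row along y: the aluminium end stop (-y end), the tile's place with two steel pins on its -x side, the knob (its pivot at x = 0, y = 32.8 mm).
- pins (a point): Midway between the two upright steel pins, on the board's top. The pins are 8 mm thick, stand 9 mm above the board and 48 mm apart (centre to centre) along the board's y. The tile's long side goes against their +x side: its centre is then 23 mm to the board's +x of this point. A finger fits between the pins; the far side is open.
- nest (a point): Mean place of the seated tile's underside centre, on the board's top; tile y along board y. The end stop's pad (36 mm wide, 10 mm high) has its face 33 mm to -y of it, but the stop is adjustable: set up to 2.5 mm either way along y, not measured. The pad yields on a stiff spring, 15 N/mm. Laid down 5 mm to +y of here, the tile clears both stop and disc at the start; the turning disc pushes it home.
- cam: Eccentric knob. Origin: on its upright pivot, at the board's top. Disc of radius 24 mm, 1 to 10 mm above the origin, its centre 8 mm off the pivot towards own +x. Own x pointing to the board's +y is turned by 0; turned clockwise (from above) by q it reaches 24 - 8 cos q mm from the pivot towards the tile. It starts at 0.1 to 0.6 rad, meets the seated tile at about 1.35 to 2.05 and ends at 2.9.
- grip (a point): On the knob's pivot, at the height to grip: 36 mm above the board's top. The grip is a black bar, 36 mm long (knob's own x) and 12 mm thick (own y), from 18 to 46 mm above the board.
- lobe (a point): Centre of the eccentric disc's upper face. Pivot friction resists turning with up to 0.1 N m and holds the knob where it is left. Bearing on the seated tile, the disc adds roughly 0.025 N m of resistance for each newton of clamping force (friction varies); the force grows by about 8 N for each 0.1 rad turned.
- cup: Thrown test cup, brown above and pale below, 64 mm wide, 63 mm high, loose. Origin: centre of its underside. A bystander.
- jar: Glass jar with a dark screw cap, 52 mm wide, 94 mm high, loose. Origin: centre of its underside. A bystander.
- loop: Loop tool with a wooden handle, 181 mm long (own y), 29 mm wide, 10 mm high, lying on the table, loose. Origin: centre of its underside. A bystander.
Not all that is in view belongs to the job. Of the things shaped like the board, the plywood one is meant. Of the things shaped like the tile, the grey one is meant.

How it is judged (in metres and radians):
At the end, for the whole second after the job is handed in: The tile lies flat on the board along the pins (within 0.05 rad), its centre within 3 mm towards the pins and 2 mm away from them of the seated place and 19 to 33 mm to -y of the board's centre, at rest, and the eccentric disc presses on it with 5 to 18 N (x of tile in the frame of board between -0.003 and 0.002 m and y of tile in the frame of board between -0.033 and -0.019 m and z of tile in the frame of board between 0.009 and 0.015 m and angle between the y axis of tile and the y axis of board, either way round below 0.05 rad and angle between tile's own z axis and vertical below 0.08 rad and contact force between cam and tile between 5 and 18 N and linear speed of tile below 0.01 m/s); the robot touches nothing.
It fails at once if the disc presses on the tile with more than 25 N (contact force between cam and tile above 25 N).
It fails at once if the cup is moved more than 20 mm (distance of cup from where it was at the start of the episode above 0.02 m).
It fails at once if the jar is moved more than 20 mm (distance of jar from where it was at the start of the episode above 0.02 m).
It fails at once if the loop tool is moved more than 20 mm (distance of loop from where it was at the start of the episode above 0.02 m).
It also fails if it takes over 72 s, if anything falls off the work surface, if the arm or the gripper's body presses on something with over 40 N, if the wrist force passes 120 N, or if a joint passes its speed limit or range.

### The arm

A 6-joint arm with a two-finger parallel gripper is mounted at the origin on the work surface; the furniture and walls round the work are solid. World frame = base frame: x ahead of the robot, y to its left, z up, the work surface at z = 0. Lengths are in mm, angles in rad, forces in N, time in s.
With the tool pointing down it reaches from about 275 to 750 mm from the base axis. Payload 10.2 kg.
Tool frame: the origin (TCP) lies on the front face of the gripper's body, between the roots of the fingers; the fingertips stand 73 mm ahead of it and the grasp point (between the pads) lies 54 mm ahead of it; z points along the fingers, y is the line along which they close (so a half turn about z gives the same grasp; the last joint's range is limited). The gripper opens to 85 mm and grips with 20 to 120 N. Pads are 22 mm wide; open, the fingers measure 114 mm over their backs; the gripper's body (76 mm by 85 mm) begins 54 mm behind the grasp point. The pads swing forward as they close: fully open they stand 13 mm farther back than shut.
Start: joints at [0.94, 0.313, 1.498, -0, 1.331, -0.223], TCP at [208.223, 481.949, 303.894] pointing down, gripper open.
Joint ranges: [-2.94, 2.94], [-0.97, 2.17], [0.19, 2.56], [-1.23, 4.37], [0.02, 3.11], [-2.88, 2.88]. Speed limits (rad/s): [2.39, 2.39, 3.01, 3.14, 3.14, 3.14].

### API

Orientations are given as a unit quaternion [w, x, y, z].
In Python, from rig import * gives the robot as it stands.
- The arm moves only by the tool step_arm, never from a script. Its argument "plan" is a list of rows, each an object with "offset": the shift along the tool's x, y, z in cm, a list of three; "rot": the turn, a rotation vector about the tool's x, y, z in degrees, a list of three; "gripper": the finger opening in cm, from 0 to 8.54. In form: [{"offset": [x, y, z], "rot": [wx, wy, wz], "gripper": gripper}, ...]. A call has 1 to 12 rows; each row is the pose to reach, as a shift and turn from the pose commanded when the call began, along the tool's axes at that moment; what a row does not reach only later rows make up. A row lasts 1/10 s, in which the tool goes at most 50 mm and 8.59 degrees, less where a joint would pass 70% of its speed; a pose out of reach is approached as far as the arm can. A call with a gripper value outside its range is refused whole. The fingers move at their own pace and stop on an object; "squeeze" is the grip in N (left out, the last holds). Time passes only in rows, so rows that repeat a pose let the fingers close. It gives the time, the measured TCP pose, the force, the opening and the grip force at its end, in the units of the state.
- sense(): the state, without advancing time (a new reading comes with each control period).
- capture(name): name is "side" or "top"; returns a dict with "color" (480x640x3 uint8, red, green, blue), "depth" (480x640 float32, mm along the optical axis (not along the pixel's ray), 0 where there is no reading), "vertical_fov" (degrees; the focal length in pixels is half the picture's height over the tangent of half this angle, whatever the lens; pixels are square), "cx", "cy" (the principal point, pixels), "k1" (the pictures are not rectified: a ray, as slopes to the right and down, at radius r is drawn at 1 + k1 r^2 times it, then the intrinsics apply), "rvec" (rotation vector, rad) and "tvec" (3), from world to camera coordinates, as OpenCV has them. Camera axes: x right, y down, z forward; pixel columns grow to the right and rows downward; lengths in mm; the calibration is good to about 2 mm. A picture is of the moment at which its call begins.
- finish_job(): hands the job in; it is judged then, once.
The state is a dict: "time_s": time; "joints": joint angles; "dq": joint speeds; "tau": joint torques, N m; "eef_pos": TCP position; "ee_rot": TCP orientation; "force": force on the tool from outside, world axes, zero at the start; "wrist_torque": the same for the moment, N m; "grip_width": opening from 0.0 (shut) to 1.0 (fully open); "grip_force": force on a finger pad.
Only numpy, scipy, OpenCV 4.12 (cv2) and the standard library are available. Lean on these libraries where they do the work, as an engineer would, in place of code of your own. Each camera call takes 0.05 s, during which the arm holds its last target. There are 200 camera calls.

## Working session

There is one attempt and no reset: what is moved stays moved. The work goes in short steps, Python scripts to look and compute and a tool call to move; the robot and the scene stay as the last step left them, time stands still between calls to the robot, and variables do not carry over. Pictures are saved under pics/ and viewed, at most 10 in all, crops included, and the job is handed in when it is done.

Besides the shell and the picture viewer there is one more tool, called after "Emit:" in YAML: its name, and indented under it one key for each argument. step_arm: Moves the arm, as the interface text tells. Its arguments: {"type":"object","properties":{"plan":{"type":"array"},"squeeze":{"type":"number"}},"required":["plan"]}

```bash
mkdir -p pics; ls; cat > h.py <<'E'
from rig import *
import numpy as np, cv2
from scipy.spatial.transform import Rotation as R
def shot(n,f):
    c=capture(n); np.save(f'pics/{f}.npy',c,allow_pickle=True); cv2.imwrite(f'pics/{f}.png',c['color'][:,:,::-1]); return c
def load(f): return np.load(f'pics/{f}.npy',allow_pickle=True).item()
def cam(c):
    f=240/np.tan(np.radians(c['vertical_fov'])/2)
    return np.array([[f,0,c['cx']],[0,f,c['cy']],[0,0,1.]]),np.array([c['k1'],0,0,0,0.]),cv2.Rodrigues(np.array(c['rvec'],float))[0],np.array(c['tvec'],float).ravel()
def ray(c,u,v):
    K,d,Rm,t=cam(c); p=cv2.undistortPoints(np.array([[[u,v]]],float),K,d)[0,0]
    return -Rm.T@t, Rm.T@np.array([p[0],p[1],1])
def atz(c,u,v,z):
    o,r=ray(c,u,v); return o+r*(z-o[2])/r[2]
def dep(c,u,v):
    o,r=ray(c,u,v); return o+r*c['depth'][int(round(v)),int(round(u))]
def proj(c,P):
    K,d,Rm,t=cam(c); return cv2.projectPoints(np.array(P,float).reshape(-1,1,3),np.array(c['rvec'],float),t,K,d)[0][:,0]
E
python3 - <<'E'
from h import *
for n in('top','side'):
    c=shot(n,n+'0'); print(n,ray(c,320,240),c['vertical_fov'],c['k1'])
print(sense())
E
```

```text
pics
top (array([332.62036315, -59.2483057 , 996.25762595]), array([ 0.13825887,  0.00105472, -0.99046857])) 57.1937412297668 -0.042953413122108396
side (array([449.32383505, 942.94556181, 744.17479019]), array([ 0.03432847, -0.80931078, -0.58647928])) 46.13802941151363 -0.011615885741078656
{'time_s': 0.1, 'joints': array([ 9.39605730e-01,  3.13393952e-01,  1.49836091e+00,  5.97417689e-06,
        1.33097106e+00, -2.23419117e-01]), 'dq': array([ 0.00105799, -0.00059604, -0.00139717, -0.00051846, -0.00253715,
       -0.00132242]), 'tau': array([ 3.18167899e-03, -4.12896574e+01, -2.60142338e+01, -2.25656099e-04,
        2.98906394e-03,  2.52451935e-05]), 'eef_pos': array([208.12976955, 481.8275871 , 303.39237086]), 'ee_rot': array([-2.37465827e-04,  2.02476769e-01,  9.79286902e-01, -5.14486228e-04]), 'force': array([-0.02837036, -0.57061796,  0.04181919]), 'wrist_torque': array([-0.00591264, -0.01600236,  0.0249434 ]), 'grip_force': 0.0, 'grip_width': 0.9981168883559333}
```

View pics/top0.png

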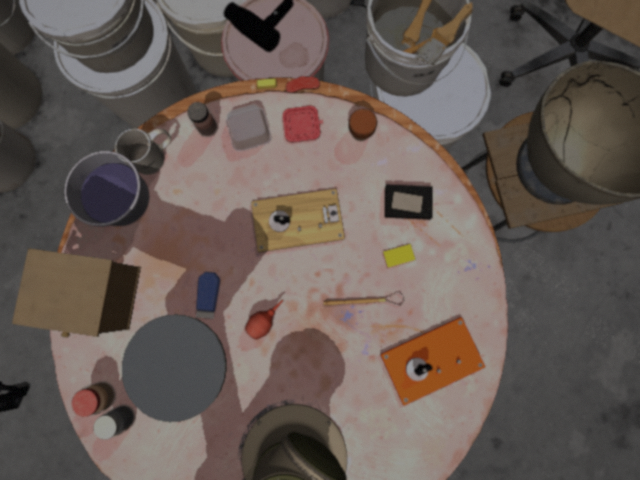

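View pics/side0.png

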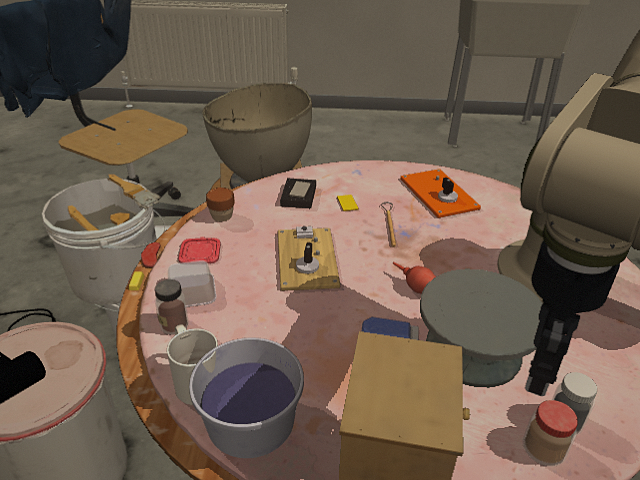

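The top view shows the plywood board at about (298,220): knob (280,218), end stop (331,213), pins on the robot side. The grey tile is on the black block at (407,202). The loop tool is at (365,299), the cup at (362,122) and the jar at (202,119). Next is an enlarged crop.

```bash
python3 - <<'E'
from h import *
c=load('top0')
im=c['color'][:,:,::-1]
a=im[180:260,240:440]
cv2.imwrite('pics/c1.png',cv2.resize(a,None,fx=4,fy=4,interpolation=cv2.INTER_CUBIC))
# segment tile via depth & rough points
for n,u,v in [('board',300,240),('tile',407,202),('block',390,202),('table',370,240),('cup',362,122),('jar',202,119),('bar',282,213)]: print(n,dep(c,u,v).round(1))
E
```

```text
board [470.4 -13.   12.2]
tile [ 552.2 -254.4   29.4]
block [ 554.5 -217.6   20.4]
table [ 471.  -172.6   -1.7]
cup [ 729.8 -154.6   59.7]
jar [729.6 198.4  87. ]
bar [531.   27.2  21.1]
```

View pics/c1.png

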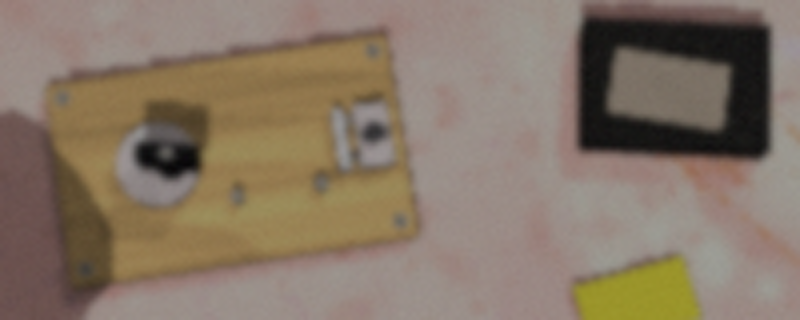

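The crop shows the board corners at about (48,82), (386,32), (417,238), (75,290) and the tile corners at (617,47), (732,65), (722,132), (607,113). The knob bar is nearly along the board's y.

```bash
python3 - <<'E'
from h import *
c=load('top0')
def P(pts,z): return np.array([atz(c,240+(x-1.5)/4,180+(y-1.5)/4,z)[:2] for x,y in pts])
B=P([(48,82),(386,32),(417,238),(75,290)],12); T=P([(617,47),(732,65),(722,132),(607,113)],28)
S=P([(582,17),(769,24),(767,157),(581,152)],22)
for n,Q in(('B',B),('T',T),('S',S)):
    l=(Q[0]+Q[3]-Q[1]-Q[2])/2; s=(Q[0]+Q[1]-Q[2]-Q[3])/2
    print(n,Q.round(1).tolist(),'ctr',Q.mean(0).round(1),np.linalg.norm(l).round(1),np.linalg.norm(s).round(1),'yaw l',np.degrees(np.arctan2(-l[0],l[1])).round(2),'s',np.degrees(np.arctan2(s[1],s[0])).round(2))
ctr=B.mean(0); l=(B[0]+B[3]-B[1]-B[2])/2; s=(B[0]+B[1]-B[2]-B[3])/2
yaw=np.mean([np.arctan2(-l[0],l[1]),np.arctan2(s[1],s[0])])
M=np.array([[np.cos(yaw),-np.sin(yaw)],[np.sin(yaw),np.cos(yaw)]])
loc=lambda pts,z:((P(pts,z)-ctr)@M).round(1).tolist()
print('disc',loc([(159,165)],22),'bar ends',loc([(137,150),(198,161),(145,175)],58),'pins',loc([(238,192),(321,180)],21),'pad',loc([(337,105),(350,168)],22))
s=sense();print(R.from_quat(s['ee_rot'],scalar_first=True).as_matrix().round(3))
E
```

```text
B [[563.7, 97.9], [591.2, -96.2], [471.6, -112.1], [443.6, 80.8]] ctr [517.5  -7.4] 195.5 121.0 yaw l 8.17 s 7.83
T [[577.2, -225.9], [566.3, -290.5], [527.9, -283.2], [539.3, -219.0]] ctr [ 552.7 -254.7] 65.4 38.9 yaw l -9.82 s -10.54
S [[596.5, -207.6], [591.6, -314.2], [514.6, -309.4], [518.2, -204.6]] ctr [ 555.2 -258.9] 105.7 77.7 yaw l -2.33 s -2.86
disc [[1.0, 40.6]] bar ends [[3.9, 48.8], [-7.0, 16.9], [-10.4, 46.4]] pins [[-20.7, -1.3], [-20.8, -48.4]] pad [[20.3, -63.6], [-16.6, -65.5]]
[[-0.918  0.397 -0.001]
 [ 0.397  0.918 -0.001]
 [ 0.    -0.001 -1.   ]]
```

```bash
python3 - <<'E'
from h import *
c=load('top0')
pts=np.array([[*dep(c,u,v),u,v] for u in range(0,520,3) for v in range(60,480,3) if c['depth'][v,u]>0])
a=np.array([208,482.]);b=np.array([552,-254.]);d=b-a;L=np.linalg.norm(d);d/=L
w=pts[:,:2]-a; s=w@d; e=abs(w@np.array([-d[1],d[0]]))
for k in range(0,int(L)+60,60):
    m=(s>=k)&(s<k+60)&(e<130); print(k,m.sum(),pts[m,2].max().round() if m.any() else None)
for u,v in((65,290),(175,365),(105,205),(85,400)): print(dep(c,u,v).round())
s=sense()
M=R.from_quat(s['ee_rot'],scalar_first=True).as_matrix()
print((M.T@(np.array([552,-254,180])-s['eef_pos'])).round(1))
E
```

```text
0 475 341.0
60 273 154.0
120 527 154.0
180 437 152.0
240 399 110.0
300 397 107.0
360 332 54.0
420 341 50.0
480 341 59.0
540 334 60.0
600 332 28.0
660 317 22.0
720 327 26.0
780 320 33.0
840 293 33.0
[356. 439. 150.]
[209. 232. 103.]
[333. -59. 996.]
[135. 423.  80.]
[-607.5 -539.   123.8]
```

Emit:
step_arm:
  plan:
    - {"offset": [-60.8, -53.9, 0], "rot": [0, 0, 76.8], "gripper": 5.0}
    - {"offset": [-60.8, -53.9, 0], "rot": [0, 0, 76.8], "gripper": 5.0}
    - {"offset": [-60.8, -53.9, 0], "rot": [0, 0, 76.8], "gripper": 5.0}
    - {"offset": [-60.8, -53.9, 0], "rot": [0, 0, 76.8], "gripper": 5.0}
    - {"offset": [-60.8, -53.9, 0], "rot": [0, 0, 76.8], "gripper": 5.0}
    - {"offset": [-60.8, -53.9, 0], "rot": [0, 0, 76.8], "gripper": 5.0}
    - {"offset": [-60.8, -53.9, 0], "rot": [0, 0, 76.8], "gripper": 5.0}
    - {"offset": [-60.8, -53.9, 0], "rot": [0, 0, 76.8], "gripper": 5.0}
    - {"offset": [-60.8, -53.9, 0], "rot": [0, 0, 76.8], "gripper": 5.0}
    - {"offset": [-60.8, -53.9, 0], "rot": [0, 0, 76.8], "gripper": 5.0}
    - {"offset": [-60.8, -53.9, 0], "rot": [0, 0, 76.8], "gripper": 5.0}
    - {"offset": [-60.8, -53.9, 0], "rot": [0, 0, 76.8], "gripper": 5.0}

```text
time_s: 1.3
eef_pos: [462.9, -63.6, 303.8]
ee_rot: [-0.0, 0.767, 0.641, -0.0]
force: [1.0, 1.0, 0.8]
grip_width: 0.587
grip_force: 0.0
```

```bash
cat >> h.py <<'E'
def go(P,yaw=None):
    "offset (cm) and z turn (deg) to TCP P with tool y at world yaw (deg)"
    s=sense();M=R.from_quat(s['ee_rot'],scalar_first=True).as_matrix()
    cy=np.degrees(np.arctan2(M[1,1],M[0,1]))
    print('off cm',(M.T@(np.array(P)-s['eef_pos'])/10).round(2),'yaw',cy.round(2),'tilt',M[:,2].round(3),'rotz',None if yaw is None else round((cy-yaw+90)%180-90,2),'eef',s['eef_pos'].round(1),'F',s['force'].round(1),'T',s['wrist_torque'].round(3),'w',round(s['grip_width']*85.4,1))
E
python3 - <<'E'
from h import *
go([552,-254.,170],-10.2)
E
```

```text
off cm [-17.16  12.14  13.37] yaw -10.19 tilt [-0.  0. -1.] rotz 0.01 eef [462.9 -63.6 303.8] F [1.  1.  0.8] T [ 0.006 -0.033  0.024] w 50.2
```

Emit:
step_arm:
  plan:
    - {"offset": [-17.2, 12.1, 6], "rot": [0, 0, 0], "gripper": 5.0}
    - {"offset": [-17.2, 12.1, 6], "rot": [0, 0, 0], "gripper": 5.0}
    - {"offset": [-17.2, 12.1, 6], "rot": [0, 0, 0], "gripper": 5.0}
    - {"offset": [-17.2, 12.1, 13.4], "rot": [0, 0, 0], "gripper": 5.0}
    - {"offset": [-17.2, 12.1, 13.4], "rot": [0, 0, 0], "gripper": 5.0}
    - {"offset": [-17.2, 12.1, 13.4], "rot": [0, 0, 0], "gripper": 5.0}
    - {"offset": [-17.2, 12.1, 13.4], "rot": [0, 0, 0], "gripper": 5.0}
    - {"offset": [-17.2, 12.1, 13.4], "rot": [0, 0, 0], "gripper": 5.0}

```text
time_s: 2.1
eef_pos: [551.6, -251.5, 171.5]
ee_rot: [0.001, 0.767, 0.642, 0.0]
force: [0.4, 0.5, 0.8]
grip_width: 0.586
grip_force: 0.0
```

```bash
python3 - <<'E'
from h import *
go([552,-254.,110],-10.2)
c=shot('top','top1'); d=shot('side','side1')
a=cv2.resize(c['color'][160:260,350:480,::-1],(520,400),interpolation=cv2.INTER_CUBIC)
u,v=proj(d,[[552,-254,40]])[0].astype(int); print(u,v)
b=cv2.resize(d['color'][v-60:v+40,u-35:u+35,::-1],(280,400),interpolation=cv2.INTER_CUBIC)
cv2.imwrite('pics/c2.png',np.hstack([a,b]))
E
```

```text
off cm [-0.23  0.08  6.15] yaw -10.13 tilt [ 0.001 -0.001 -1.   ] rotz 0.07 eef [ 551.6 -251.5  171.5] F [0.4 0.5 0.8] T [-0.043 -0.003  0.047] w 50.1
299 185
```

View pics/c2.png

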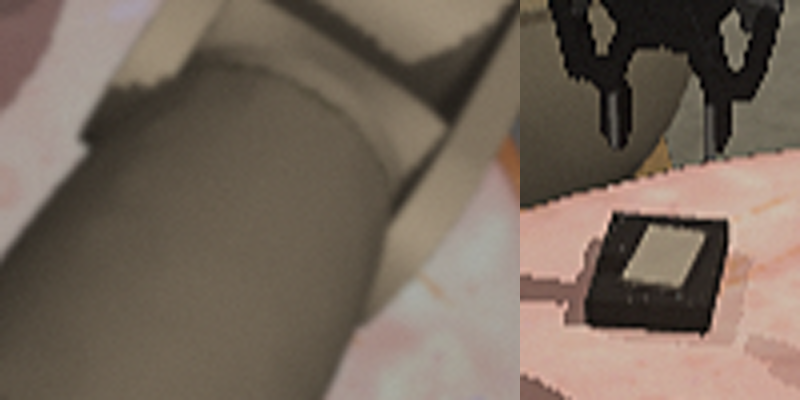

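The side crop shows open fingers with tips at about (615,145) and (715,150) above the tile. The tile corners are at (652,225), (706,230), (688,287) and (624,280). I'll check the tile position with this camera.

```bash
python3 - <<'E'
from h import *
d=load('side1')
f=lambda x,y,z:atz(d,264+(x-520-1.5)/4,125+(y-1.5)/4,z)
q=[f(x,y,28) for x,y in[(652,225),(706,230),(688,287),(624,280)]]
print(np.round(q,1),np.mean(q,0).round(1))
# block top corners
q=[f(x,y,22) for x,y in[(613,213),(728,220),(713,300 ),(588,300)]]; print(np.round(q,1))
# fingertip (expected near z=171-73..): project expected tips
s=sense();M=R.from_quat(s['ee_rot'],scalar_first=True).as_matrix()
for y in(-32,32):
    for z in (60,73): 
        p=proj(d,s['eef_pos']+M@[0,y,z])[0]; print(y,z,((p-[264,125])*4+[520,0]).round())
E
```

```text
[[ 564.  -296.    28. ]
 [ 529.5 -292.5   28. ]
 [ 535.7 -223.    28. ]
 [ 575.1 -228.    28. ]] [ 551.1 -259.9   28. ]
[[ 591.3 -319.7   22. ]
 [ 516.9 -316.7   22. ]
 [ 520.2 -218.9   22. ]
 [ 595.6 -213.    22. ]]
-32 60 [715. 145.]
-32 73 [715. 165.]
32 60 [611. 132.]
32 73 [612. 151.]
```

Emit:
step_arm:
  plan:
    - {"offset": [-0.45, 0.1, 5], "rot": [0, 0, 0], "gripper": 5.0}
    - {"offset": [-0.45, 0.1, 6.3], "rot": [0, 0, 0], "gripper": 5.0}
    - {"offset": [-0.45, 0.1, 6.6], "rot": [0, 0, 0], "gripper": 5.0}
    - {"offset": [-0.45, 0.1, 6.6], "rot": [0, 0, 0], "gripper": 5.0}
    - {"offset": [-0.45, 0.1, 6.6], "rot": [0, 0, 0], "gripper": 5.0}

```text
time_s: 2.7
eef_pos: [552.2, -257.0, 105.9]
ee_rot: [0.001, 0.767, 0.642, 0.0]
force: [-0.2, 0.1, 0.6]
grip_width: 0.583
grip_force: 0.0
```

Emit:
step_arm:
  plan:
    - {"offset": [0, 0, 0.2], "rot": [0, 0, 0], "gripper": 5.0}
    - {"offset": [0, 0, 0.4], "rot": [0, 0, 0], "gripper": 5.0}
    - {"offset": [0, 0, 0.6], "rot": [0, 0, 0], "gripper": 5.0}
    - {"offset": [0, 0, 0.8], "rot": [0, 0, 0], "gripper": 5.0}
    - {"offset": [0, 0, 0.8], "rot": [0, 0, 0], "gripper": 5.0}

```text
time_s: 3.2
eef_pos: [551.3, -256.7, 95.5]
ee_rot: [-0.0, 0.767, 0.642, -0.0]
force: [0.8, -0.2, 0.2]
grip_width: 0.585
grip_force: 0.0
```

```bash
python3 - <<'E'
from h import *
go([551.5,-256.,96],-10.2)
d=shot('side','side2')
b=cv2.resize(d['color'][125:225,240:360,::-1],(720,600),interpolation=cv2.INTER_CUBIC)
cv2.imwrite('pics/c3.png',b)
E
```

```text
off cm [ 0.07  0.   -0.05] yaw -10.16 tilt [-0.001  0.    -1.   ] rotz 0.04 eef [ 551.3 -256.7   95.5] F [ 0.8 -0.2  0.2] T [ 0.019 -0.021 -0.023] w 49.9
```

View pics/c3.png

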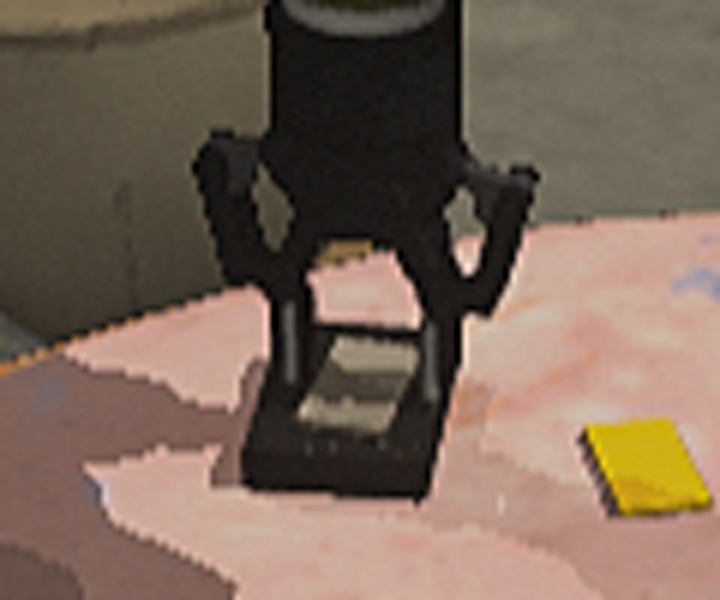

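The fingers straddle the tile, with tips at about (290,380) and (430,395), not touching yet. Next I probe down to the block.

Emit:
step_arm:
  plan:
    - {"offset": [0, 0, 0.1], "rot": [0, 0, 0], "gripper": 5.0}
    - {"offset": [0, 0, 0.2], "rot": [0, 0, 0], "gripper": 5.0}
    - {"offset": [0, 0, 0.2], "rot": [0, 0, 0], "gripper": 5.0}

```text
time_s: 3.55
eef_pos: [551.4, -256.7, 93.8]
ee_rot: [-0.0, 0.767, 0.642, -0.0]
force: [0.4, 0.5, -0.4]
grip_width: 0.588
grip_force: 0.0
```

Emit:
step_arm:
  plan:
    - {"offset": [0, 0, 0.1], "rot": [0, 0, 0], "gripper": 5.0}
    - {"offset": [0, 0, 0.15], "rot": [0, 0, 0], "gripper": 5.0}
    - {"offset": [0, 0, 0.15], "rot": [0, 0, 0], "gripper": 5.0}

```text
time_s: 3.85
eef_pos: [551.4, -256.7, 92.3]
ee_rot: [-0.0, 0.767, 0.642, -0.0]
force: [0.0, -0.2, -0.3]
grip_width: 0.587
grip_force: 0.0
```

Emit:
step_arm:
  plan:
    - {"offset": [0, 0, 0], "rot": [0, 0, 0], "gripper": 3.4}
    - {"offset": [0, 0, 0], "rot": [0, 0, 0], "gripper": 3.4}
    - {"offset": [0, 0, 0], "rot": [0, 0, 0], "gripper": 3.4}
    - {"offset": [0, 0, 0], "rot": [0, 0, 0], "gripper": 3.4}
    - {"offset": [0, 0, 0], "rot": [0, 0, 0], "gripper": 3.4}
    - {"offset": [0, 0, 0], "rot": [0, 0, 0], "gripper": 3.4}
  squeeze: 25

```text
time_s: 4.45
eef_pos: [551.9, -257.1, 93.5]
ee_rot: [0.001, 0.767, 0.642, 0.0]
force: [-0.6, -0.2, 7.1]
grip_width: 0.434
grip_force: 29.1
```

Emit:
step_arm:
  plan:
    - {"offset": [0, 0, -0.5], "rot": [0, 0, 0], "gripper": 3.4}
    - {"offset": [0, 0, -3], "rot": [0, 0, 0], "gripper": 3.4}
    - {"offset": [0, 0, -7], "rot": [0, 0, 0], "gripper": 3.4}
    - {"offset": [0, 0, -10], "rot": [0, 0, 0], "gripper": 3.4}
    - {"offset": [0, 0, -10], "rot": [0, 0, 0], "gripper": 3.4}

```text
time_s: 4.95
eef_pos: [552.6, -257.5, 197.0]
ee_rot: [0.004, 0.767, 0.642, 0.001]
force: [0.7, -1.1, -0.6]
grip_width: 0.432
grip_force: 25.3
```

```bash
python3 - <<'E'
from h import *
go([551.5,-256.,96],8)
d=shot('side','side3')
s=sense(); u,v=proj(d,[s['eef_pos']+[0,0,-60]])[0].astype(int); print(u,v)
a=cv2.resize(load('side0')['color'][215:300,265:350,::-1],(510,510),interpolation=cv2.INTER_CUBIC)
b=cv2.resize(d['color'][v-40:v+45,u-24:u+24,::-1],(288,510),interpolation=cv2.INTER_CUBIC)
cv2.imwrite('pics/c4.png',np.hstack([a,b]))
E
```

```text
off cm [ 0.16 -0.21 10.1 ] yaw -10.16 tilt [ 0.006 -0.005 -1.   ] rotz -18.16 eef [ 552.6 -257.5  197. ] F [ 0.7 -1.1 -0.6] T [-0.017 -0.041 -0.01 ] w 36.9
299 150
```

View pics/c4.png

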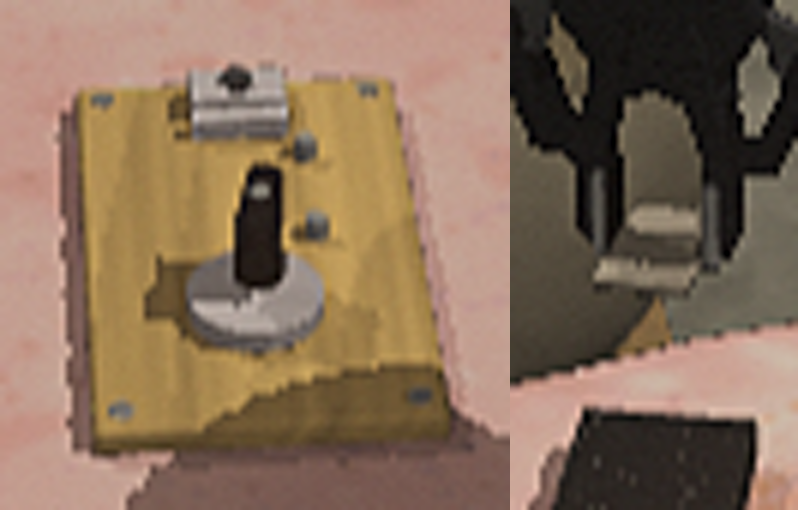

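The tile is held flat between the fingers, with corners at about (633,205), (700,207), (690,290) and (595,280). On the board, the pin tops are at (305,137) and (318,214), the disc centre is at (256,293), and the pad's near edge is at y≈132.

```bash
python3 - <<'E'
from h import *
d=load('side0'); f=lambda x,y,z:atz(d,265+(x-2.5)/6,215+(y-2.5)/6,z)[:2]
c=load('top0'); g=lambda x,y,z:atz(c,240+(x-1.5)/4,180+(y-1.5)/4,z)[:2]
print('corners',[f(x,y,12).round(1) for x,y in[(80,93),(392,80),(447,425),(95,437)]])
ps=np.array([f(305,137,21),f(318,214,21)]); pt=np.array([g(321,180,19),g(238,192,19)])
print('pins side',ps.round(1),ps.mean(0).round(1),'top',pt.round(1),pt.mean(0).round(1))
print('disc',f(256,293,22).round(1),g(159,165,22).round(1))
for p in(ps,pt):
    e=p[1]-p[0]; print(np.linalg.norm(e).round(1),np.degrees(np.arctan2(-e[0],e[1])).round(1))
y=np.radians(8.); M=np.array([[np.cos(y),-np.sin(y)],[np.sin(y),np.cos(y)]])
for m in(ps.mean(0),pt.mean(0)): print('board ctr from pins',(m+M@[23,26]).round(1),'nest',(m+M@[23,0]).round(1),'pivot',(m+M@[23,58.8]).round(1))
d=load('side3');t=lambda x,y,z:atz(d,275+(x-510-2.5)/6,110+(y-2.5)/6,z)
s=sense();z=197-93.5+28
q=np.array([t(x,y,z) for x,y in[(633,205),(700,207),(690,283),(595,275)]]); print(q.round(1),q.mean(0).round(1),s['eef_pos'])
Mt=R.from_quat(s['ee_rot'],scalar_first=True).as_matrix(); print((Mt.T@(q-s['eef_pos']).T).T.round(1))
E
```

```text
corners [array([589.4, -98.6]), array([ 472.1, -116.1]), array([446. ,  83.9]), array([561.8,  98.3])]
pins side [[502.2 -63.9]
 [494.8 -17.4]] [498.5 -40.7] top [[504.  -58.2]
 [497.6 -11.4]] [500.8 -34.8]
disc [513.4  30.7] [512.8  32.9]
47.1 9.1
47.2 7.9
board ctr from pins [517.7 -11.7] nest [521.3 -37.5] pivot [513.1  20.8]
board ctr from pins [519.9  -5.9] nest [523.6 -31.6] pivot [515.4  26.6]
[[ 566.9 -296.   131.5]
 [ 539.7 -296.5  131.5]
 [ 538.7 -230.3  131.5]
 [ 576.1 -233.9  131.5]] [ 555.4 -264.2  131.5] [ 551.90266209 -257.00133652  194.30384171]
[[-35.6  21.4  62.9]
 [-40.9  -5.2  62.9]
 [ 24.  -17.9  62.7]
 [ 27.1  19.6  62.8]]
```

```bash
python3 - <<'E'
from h import *
go([526.2,-28.8,130],8.2)
E
```

```text
off cm [22.02 -6.58  6.37] yaw -10.16 tilt [ 0.003 -0.002 -1.   ] rotz -18.36 eef [ 551.9 -257.   194.3] F [-0.1 -0.5 -1.4] T [-0.069 -0.002  0.017] w 37.2
```

Emit:
step_arm:
  plan:
    - {"offset": [4, -1.2, 0], "rot": [0, 0, -5], "gripper": 3.4}
    - {"offset": [8, -2.4, 0], "rot": [0, 0, -10], "gripper": 3.4}
    - {"offset": [12, -3.6, 0], "rot": [0, 0, -15], "gripper": 3.4}
    - {"offset": [16, -4.8, 0], "rot": [0, 0, -18.4], "gripper": 3.4}
    - {"offset": [20, -6, 2], "rot": [0, 0, -18.4], "gripper": 3.4}
    - {"offset": [22, -6.6, 4], "rot": [0, 0, -18.4], "gripper": 3.4}
    - {"offset": [22, -6.6, 6], "rot": [0, 0, -18.4], "gripper": 3.4}
    - {"offset": [22, -6.6, 6.4], "rot": [0, 0, -18.4], "gripper": 3.4}
    - {"offset": [22, -6.6, 6.4], "rot": [0, 0, -18.4], "gripper": 3.4}
    - {"offset": [22, -6.6, 6.4], "rot": [0, 0, -18.4], "gripper": 3.4}

```text
time_s: 6.0
eef_pos: [525.5, -29.1, 128.7]
ee_rot: [0.0, 0.655, 0.756, -0.0]
force: [0.1, 0.0, 0.7]
grip_width: 0.437
grip_force: 25.5
```

```bash
python3 - <<'E'
from h import *
go([526.2,-28.8,90],8.2)
d=shot('side','side4')
cv2.imwrite('pics/c5.png',cv2.resize(d['color'][190:300,250:365,::-1],(627,600),interpolation=cv2.INTER_CUBIC))
E
```

```text
off cm [0.02 0.07 3.87] yaw 8.19 tilt [ 0. -0. -1.] rotz -0.01 eef [525.5 -29.1 128.7] F [0.1 0.  0.7] T [-0.038 -0.03  -0.046] w 37.3
```

View pics/c5.png

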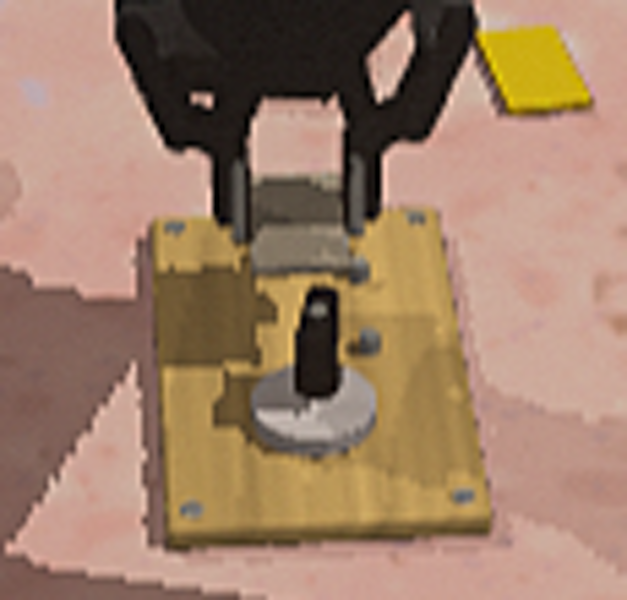

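The side crop shows the tile held level above the board, parallel to it, with the near edge at about (252,272) to (350,270). The pin tops are at (357,270) and (371,340).

```bash
python3 - <<'E'
from h import *
d=load('side4');k=627/115
y=np.radians(8.2); M=np.array([[np.cos(y),-np.sin(y)],[np.sin(y),np.cos(y)]]);C=np.array([518.,-8.2])
L=lambda x,y,z:(M.T@(atz(d,250+x/k-.5,190+y/k-.5,z)[:2]-C)).round(1)
print('near edge top',L(252,268,63.2),L(350,266,63.2),'bottom',L(252,275,57.2),L(350,272,57.2))
print('far edge top',L(258,176,63.2),L(344,178,63.2))
print('pins',L(357,266,21),L(371,336,21),'disc',L(314,410,22))
print('corner',L(153,215,12),L(440,205,12),L(490,527,12),L(170,538,12))
E
```

```text
near edge top [22.7  7.3] [-14.4   8.5] bottom [22.6  3.5] [-14.8   4.1]
far edge top [ 17.  -54.7] [-16.8 -51. ]
pins [-22.3 -49.7] [-23.9  -2.7] disc [ 1.7 43.3]
corner [  58.4 -104.2] [ -61.8 -103.5] [-58.5 103.7] [ 58.1 101.5]
```

Emit:
step_arm:
  plan:
    - {"offset": [0, 0, 2], "rot": [0, 0, 0], "gripper": 3.4}
    - {"offset": [0, 0, 3.5], "rot": [0, 0, 0], "gripper": 3.4}
    - {"offset": [0, 0, 4.0], "rot": [0, 0, 0], "gripper": 3.4}
    - {"offset": [0, 0, 4.2], "rot": [0, 0, 0], "gripper": 3.4}
    - {"offset": [0, 0, 4.2], "rot": [0, 0, 0], "gripper": 3.4}
    - {"offset": [0, 0, 4.2], "rot": [0, 0, 0], "gripper": 3.4}

```text
time_s: 6.65
eef_pos: [525.7, -28.7, 87.1]
ee_rot: [0.001, 0.655, 0.756, 0.0]
force: [0.1, -0.3, 0.9]
grip_width: 0.439
grip_force: 25.5
```

Emit:
step_arm:
  plan:
    - {"offset": [0, 0, 0.1], "rot": [0, 0, 0], "gripper": 3.4}
    - {"offset": [0, 0, 0.2], "rot": [0, 0, 0], "gripper": 3.4}
    - {"offset": [0, 0, 0.2], "rot": [0, 0, 0], "gripper": 3.4}

```text
time_s: 6.95
eef_pos: [525.4, -28.6, 84.5]
ee_rot: [0.0, 0.654, 0.756, 0.0]
force: [0.6, -1.1, 0.5]
grip_width: 0.432
grip_force: 25.6
```

Emit:
step_arm:
  plan:
    - {"offset": [0, 0, 0.1], "rot": [0, 0, 0], "gripper": 3.4}
    - {"offset": [0, 0, 0.1], "rot": [0, 0, 0], "gripper": 3.4}

```text
time_s: 7.15
eef_pos: [525.5, -28.5, 83.8]
ee_rot: [0.0, 0.654, 0.756, 0.0]
force: [-0.8, 1.6, 5.4]
grip_width: 0.438
grip_force: 26.1
```

Emit:
step_arm:
  plan:
    - {"offset": [0, -0.1, 0], "rot": [0, 0, 0], "gripper": 3.4}
    - {"offset": [0, -0.2, 0], "rot": [0, 0, 0], "gripper": 3.4}
    - {"offset": [0, -0.3, 0], "rot": [0, 0, 0], "gripper": 3.4}
    - {"offset": [0, -0.3, 0], "rot": [0, 0, 0], "gripper": 3.4}

```text
time_s: 7.55
eef_pos: [522.7, -29.2, 83.8]
ee_rot: [0.001, 0.655, 0.756, 0.0]
force: [1.4, 0.5, 5.4]
grip_width: 0.437
grip_force: 26.1
```

Emit:
step_arm:
  plan:
    - {"offset": [0, -0.05, 0], "rot": [0, 0, 0], "gripper": 3.4}
    - {"offset": [0, -0.1, 0], "rot": [0, 0, 0], "gripper": 3.4}
    - {"offset": [0, -0.1, 0], "rot": [0, 0, 0], "gripper": 3.4}

```text
time_s: 7.85
eef_pos: [521.7, -29.3, 83.8]
ee_rot: [0.001, 0.654, 0.756, 0.0]
force: [2.2, 0.1, 5.9]
grip_width: 0.432
grip_force: 26.1
```

Emit:
step_arm:
  plan:
    - {"offset": [0, -0.05, 0], "rot": [0, 0, 0], "gripper": 3.4}
    - {"offset": [0, -0.1, 0], "rot": [0, 0, 0], "gripper": 3.4}
    - {"offset": [0, -0.1, 0], "rot": [0, 0, 0], "gripper": 3.4}

```text
time_s: 8.15
eef_pos: [521.0, -29.4, 83.8]
ee_rot: [0.001, 0.655, 0.756, 0.001]
force: [4.8, 0.4, 4.5]
grip_width: 0.437
grip_force: 26.0
```

Emit:
step_arm:
  plan:
    - {"offset": [0, -0.05, 0], "rot": [0, 0, 0], "gripper": 3.4}
    - {"offset": [0, -0.1, 0], "rot": [0, 0, 0], "gripper": 3.4}
    - {"offset": [0, -0.1, 0], "rot": [0, 0, 0], "gripper": 3.4}

```text
time_s: 8.45
eef_pos: [520.7, -29.5, 83.9]
ee_rot: [0.002, 0.655, 0.756, 0.001]
force: [8.9, 2.8, 3.1]
grip_width: 0.435
grip_force: 25.8
```

Emit:
step_arm:
  plan:
    - {"offset": [0, 0.05, 0], "rot": [0, 0, 0], "gripper": 5.2}
    - {"offset": [0, 0.05, 0], "rot": [0, 0, 0], "gripper": 5.2}
    - {"offset": [0, 0.05, 0], "rot": [0, 0, 0], "gripper": 5.2}
    - {"offset": [0, 0.05, 0], "rot": [0, 0, 0], "gripper": 5.2}
    - {"offset": [0, 0.05, -2], "rot": [0, 0, 0], "gripper": 5.2}
    - {"offset": [0, 0.05, -6], "rot": [0, 0, 0], "gripper": 5.2}
    - {"offset": [0, 0.05, -11], "rot": [0, 0, 0], "gripper": 5.2}
    - {"offset": [0, 0.05, -12], "rot": [0, 0, 0], "gripper": 5.2}
    - {"offset": [0, 0.05, -12], "rot": [0, 0, 0], "gripper": 5.2}

```text
time_s: 9.35
eef_pos: [520.2, -29.4, 204.7]
ee_rot: [0.001, 0.654, 0.756, 0.001]
force: [0.1, -0.1, -0.8]
grip_width: 0.614
grip_force: 0.0
```

```bash
python3 - <<'E'
from h import *
go([513.6,24.3,150],8.2-17)
d=shot('side','side5')
cv2.imwrite('pics/c6.png',cv2.resize(d['color'][215:300,265:350,::-1],(600,600),interpolation=cv2.INTER_CUBIC))
E
```

```text
off cm [5.42 0.1  5.46] yaw 8.24 tilt [ 0.003 -0.001 -1.   ] rotz 17.04 eef [520.2 -29.4 204.7] F [ 0.1 -0.1 -0.8] T [-0.047 -0.042 -0.013] w 52.4
```

View pics/c6.png

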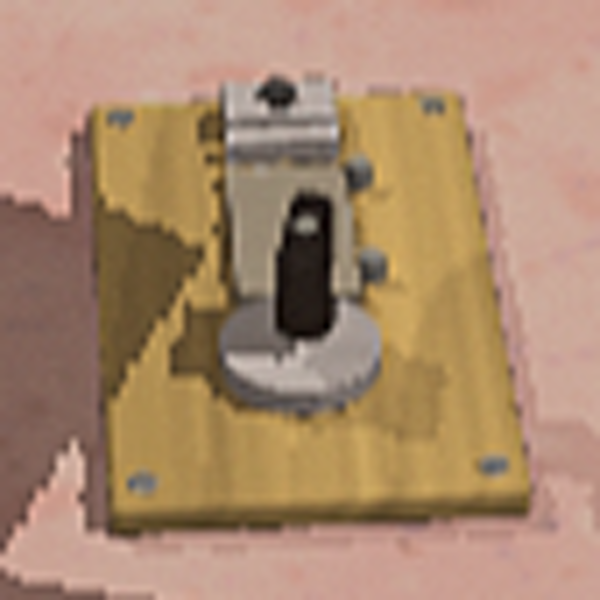

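The tile lies along the pins just short of the stop pad (bottom edge y≈158), and the disc spans x 218 to 382. The bar points slightly clockwise of the board's y. Next I go to the knob.

Emit:
step_arm:
  plan:
    - {"offset": [2.5, 0.1, 2], "rot": [0, 0, 8], "gripper": 4.0}
    - {"offset": [5.4, 0.05, 4], "rot": [0, 0, 16], "gripper": 4.0}
    - {"offset": [5.4, 0.05, 6], "rot": [0, 0, 16], "gripper": 4.0}
    - {"offset": [5.4, 0.05, 8.5], "rot": [0, 0, 16], "gripper": 4.0}
    - {"offset": [5.4, 0.05, 10.2], "rot": [0, 0, 16], "gripper": 4.0}
    - {"offset": [5.4, 0.05, 10.2], "rot": [0, 0, 16], "gripper": 4.0}
    - {"offset": [5.4, 0.05, 10.2], "rot": [0, 0, 16], "gripper": 4.0}

```text
time_s: 10.1
eef_pos: [512.2, 24.2, 100.6]
ee_rot: [-0.001, 0.753, 0.658, -0.001]
force: [-0.2, -0.6, -0.1]
grip_width: 0.468
grip_force: 0.0
```

Emit:
step_arm:
  plan:
    - {"offset": [0, 0, 0], "rot": [0, 0, 0], "gripper": 0.8}
    - {"offset": [0, 0, 0], "rot": [0, 0, 0], "gripper": 0.8}
    - {"offset": [0, 0, 0], "rot": [0, 0, 0], "gripper": 0.8}
    - {"offset": [0, 0, 0], "rot": [0, 0, 0], "gripper": 0.8}
    - {"offset": [0, 0, 0], "rot": [0, 0, 0], "gripper": 0.8}
    - {"offset": [0, 0, 0], "rot": [0, 0, 0], "gripper": 0.8}
    - {"offset": [0, 0, 0], "rot": [0, 0, 0], "gripper": 0.8}
  squeeze: 40

```text
time_s: 10.8
eef_pos: [513.2, 24.0, 102.1]
ee_rot: [0.001, 0.753, 0.658, 0.001]
force: [0.9, 0.1, 6.1]
grip_width: 0.162
grip_force: 39.7
```

```bash
python3 - <<'E'
from h import *
go([513.6,24.3,102],8.2-17)
E
```

```text
off cm [0.03 0.04 0.01] yaw -7.77 tilt [ 0.002 -0.    -1.   ] rotz 1.03 eef [513.2  24.  102.1] F [0.9 0.1 6.1] T [-0.051 -0.308 -0.036] w 13.8
```

Emit:
step_arm:
  plan:
    - {"offset": [0, 0, 0], "rot": [0, 0, 4], "gripper": 0.8}
    - {"offset": [0, 0, 0], "rot": [0, 0, 8], "gripper": 0.8}
    - {"offset": [0, 0, 0], "rot": [0, 0, 12], "gripper": 0.8}
    - {"offset": [0, 0, 0], "rot": [0, 0, 16], "gripper": 0.8}
    - {"offset": [0, 0, 0], "rot": [0, 0, 20], "gripper": 0.8}
    - {"offset": [0, 0, 0], "rot": [0, 0, 20], "gripper": 0.8}

```text
time_s: 11.4
eef_pos: [513.1, 24.1, 102.1]
ee_rot: [0.001, 0.857, 0.516, 0.001]
force: [1.3, -0.5, 6.6]
grip_width: 0.162
grip_force: 39.8
```

```bash
cat > t.py <<'E'
from h import *
for _ in range(1):
    go([513.6,24.3,102],8.2)
s=sense(); print('tau6',s['tau'][5].round(4),'q est',np.radians(8.2)-np.arctan2(*R.from_quat(s['ee_rot'],scalar_first=True).as_matrix()[[1,0],1]))
E
python3 t.py
```

```text
off cm [0.04 0.04 0.01] yaw -27.87 tilt [ 0.002 -0.    -1.   ] rotz -36.07 eef [513.1  24.1 102.1] F [ 1.3 -0.5  6.6] T [-0.057 -0.183  0.017] w 13.8
tau6 0.6418 q est 0.6295080351486926
```

Emit:
step_arm:
  plan:
    - {"offset": [0, 0, 0], "rot": [0, 0, 4], "gripper": 0.8}
    - {"offset": [0, 0, 0], "rot": [0, 0, 8], "gripper": 0.8}
    - {"offset": [0, 0, 0], "rot": [0, 0, 12], "gripper": 0.8}
    - {"offset": [0, 0, 0], "rot": [0, 0, 16], "gripper": 0.8}
    - {"offset": [0, 0, 0], "rot": [0, 0, 20], "gripper": 0.8}
    - {"offset": [0, 0, 0], "rot": [0, 0, 24], "gripper": 0.8}
    - {"offset": [0, 0, 0], "rot": [0, 0, 28], "gripper": 0.8}

```text
time_s: 12.1
eef_pos: [512.9, 24.3, 102.0]
ee_rot: [0.0, 0.956, 0.293, 0.0]
force: [0.9, 1.6, 7.3]
grip_width: 0.159
grip_force: 40.0
```

```bash
python3 t.py
```

```text
off cm [0.06 0.04 0.  ] yaw -55.91 tilt [ 0.001 -0.    -1.   ] rotz -64.11 eef [512.9  24.3 102. ] F [0.9 1.6 7.3] T [ 0.194 -0.03   0.13 ] w 13.6
tau6 -0.8114 q est 1.1189324331926622
```

Emit:
step_arm:
  plan:
    - {"offset": [0, 0, 0], "rot": [0, 0, 2], "gripper": 0.8}
    - {"offset": [0, 0, 0], "rot": [0, 0, 4], "gripper": 0.8}
    - {"offset": [0, 0, 0], "rot": [0, 0, 4], "gripper": 0.8}

```text
time_s: 12.4
eef_pos: [512.9, 24.2, 102.1]
ee_rot: [0.0, 0.966, 0.26, 0.0]
force: [0.1, 1.4, 7.8]
grip_width: 0.161
grip_force: 40.0
```

```bash
python3 t.py; python3 - <<'E'
from h import *
d=shot('side','side6')
cv2.imwrite('pics/c7.png',cv2.resize(d['color'][215:300,265:350,::-1],(600,600),interpolation=cv2.INTER_CUBIC))
E
```

```text
off cm [0.06 0.03 0.01] yaw -59.81 tilt [ 0.001 -0.    -1.   ] rotz -68.01 eef [512.9  24.2 102.1] F [0.1 1.4 7.8] T [ 0.128 -0.013  0.016] w 13.8
tau6 0.3539 q est 1.1870496118157927
```

View pics/c7.png

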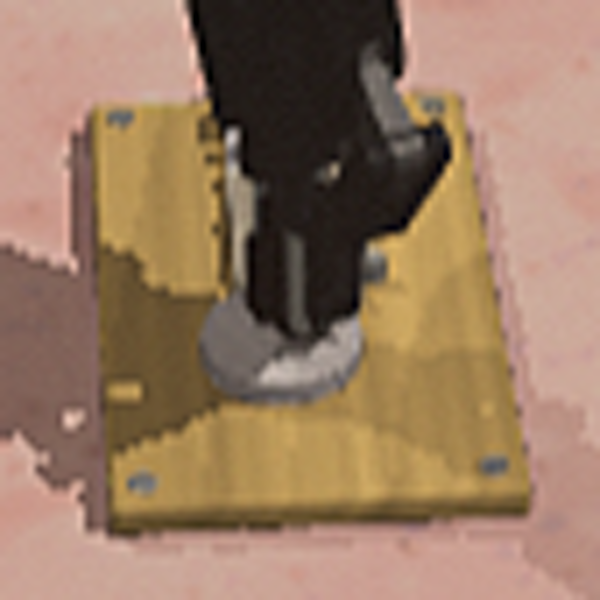

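The disc has swung clockwise (centre now at about (285,350)) and the tile is still along the pins. I'll continue in small steps, reading torque while turning.

Emit:
step_arm:
  plan:
    - {"offset": [0, 0, 0], "rot": [0, 0, 2], "gripper": 0.8}
    - {"offset": [0, 0, 0], "rot": [0, 0, 4], "gripper": 0.8}
    - {"offset": [0, 0, 0], "rot": [0, 0, 6], "gripper": 0.8}

```text
time_s: 12.75
eef_pos: [512.9, 24.3, 102.0]
ee_rot: [0.0, 0.978, 0.209, 0.0]
force: [-0.2, 1.2, 7.9]
grip_width: 0.16
grip_force: 40.0
```

```bash
python3 t.py
```

```text
off cm [0.07 0.03 0.  ] yaw -65.83 tilt [ 0.001  0.    -1.   ] rotz -74.03 eef [512.9  24.3 102. ] F [-0.2  1.2  7.9] T [0.287 0.017 0.14 ] w 13.7
tau6 -0.3514 q est 1.2920793121987755
```

Emit:
step_arm:
  plan:
    - {"offset": [0, 0, 0], "rot": [0, 0, 1.5], "gripper": 0.8}
    - {"offset": [0, 0, 0], "rot": [0, 0, 3], "gripper": 0.8}

```text
time_s: 12.95
eef_pos: [512.9, 24.3, 102.1]
ee_rot: [0.0, 0.983, 0.184, 0.0]
force: [-0.2, 1.1, 7.9]
grip_width: 0.165
grip_force: 40.0
```

```bash
python3 t.py
```

```text
off cm [0.07 0.03 0.01] yaw -68.81 tilt [ 0.001 -0.    -1.   ] rotz -77.01 eef [512.9  24.3 102.1] F [-0.2  1.1  7.9] T [ 0.211 -0.005  0.111] w 14.1
tau6 -0.2304 q est 1.344036084403834
```

Emit:
step_arm:
  plan:
    - {"offset": [0, 0, 0], "rot": [0, 0, 1.5], "gripper": 0.8}
    - {"offset": [0, 0, 0], "rot": [0, 0, 3], "gripper": 0.8}

```text
time_s: 13.15
eef_pos: [512.9, 24.3, 102.0]
ee_rot: [0.0, 0.987, 0.158, 0.0]
force: [-0.4, 1.3, 7.1]
grip_width: 0.167
grip_force: 40.0
```

```bash
python3 t.py
```

```text
off cm [0.07 0.03 0.  ] yaw -71.81 tilt [ 0.001  0.    -1.   ] rotz -80.01 eef [512.9  24.3 102. ] F [-0.4  1.3  7.1] T [0.29  0.046 0.111] w 14.3
tau6 -0.236 q est 1.3964137624047273
```

Emit:
step_arm:
  plan:
    - {"offset": [0, 0, 0], "rot": [0, 0, 1.5], "gripper": 0.8}
    - {"offset": [0, 0, 0], "rot": [0, 0, 3], "gripper": 0.8}

```text
time_s: 13.35
eef_pos: [512.9, 24.4, 102.0]
ee_rot: [0.0, 0.991, 0.132, 0.0]
force: [-0.9, 1.7, 7.1]
grip_width: 0.161
grip_force: 40.0
```

```bash
python3 t.py
```

```text
off cm [0.07 0.02 0.  ] yaw -74.81 tilt [ 0.001  0.    -1.   ] rotz -83.01 eef [512.9  24.4 102. ] F [-0.9  1.7  7.1] T [0.267 0.014 0.082] w 13.8
tau6 -0.2358 q est 1.4488032314123793
```

Emit:
step_arm:
  plan:
    - {"offset": [0, 0, 0], "rot": [0, 0, 1.5], "gripper": 0.8}
    - {"offset": [0, 0, 0], "rot": [0, 0, 3], "gripper": 0.8}

```text
time_s: 13.55
eef_pos: [512.9, 24.4, 102.0]
ee_rot: [-0.0, 0.994, 0.106, 0.0]
force: [0.1, 1.2, 7.8]
grip_width: 0.159
grip_force: 40.0
```

```bash
python3 t.py
```

```text
off cm [0.07 0.02 0.  ] yaw -77.81 tilt [ 0.001  0.    -1.   ] rotz -86.01 eef [512.9  24.4 102. ] F [0.1 1.2 7.8] T [ 0.321 -0.017  0.082] w 13.6
tau6 -0.2357 q est 1.501164033521825
```

Emit:
step_arm:
  plan:
    - {"offset": [0, 0, 0], "rot": [0, 0, 1.5], "gripper": 0.8}
    - {"offset": [0, 0, 0], "rot": [0, 0, 3], "gripper": 0.8}

```text
time_s: 13.75
eef_pos: [512.8, 24.4, 102.1]
ee_rot: [-0.0, 0.997, 0.08, 0.0]
force: [-0.1, 2.8, 8.8]
grip_width: 0.164
grip_force: 40.0
```

```bash
python3 t.py
```

```text
off cm [0.07 0.02 0.01] yaw -80.81 tilt [ 0.001  0.    -1.   ] rotz -89.01 eef [512.8  24.4 102.1] F [-0.1  2.8  8.8] T [0.296 0.006 0.082] w 14.0
tau6 -0.2354 q est 1.5535415851878183
```

Emit:
step_arm:
  plan:
    - {"offset": [0, 0, 0], "rot": [0, 0, 1.5], "gripper": 0.8}
    - {"offset": [0, 0, 0], "rot": [0, 0, 3], "gripper": 0.8}

```text
time_s: 13.95
eef_pos: [512.8, 24.4, 102.0]
ee_rot: [-0.0, 0.999, 0.054, 0.0]
force: [-0.0, 2.6, 7.5]
grip_width: 0.165
grip_force: 40.0
```

```bash
python3 t.py
```

```text
off cm [0.07 0.02 0.  ] yaw -83.81 tilt [ 0.001  0.    -1.   ] rotz 87.99 eef [512.8  24.4 102. ] F [-0.   2.6  7.5] T [0.347 0.078 0.166] w 14.1
tau6 -0.2353 q est 1.6058772066393738
```

Emit:
step_arm:
  plan:
    - {"offset": [0, 0, 0], "rot": [0, 0, 1.5], "gripper": 0.8}
    - {"offset": [0, 0, 0], "rot": [0, 0, 3], "gripper": 0.8}

```text
time_s: 14.15
eef_pos: [512.8, 24.4, 102.0]
ee_rot: [-0.0, 1.0, 0.028, 0.0]
force: [0.5, 2.7, 7.1]
grip_width: 0.165
grip_force: 40.0
```

```bash
python3 t.py
```

```text
off cm [0.08 0.02 0.  ] yaw -86.81 tilt [ 0.001  0.    -1.   ] rotz 84.99 eef [512.8  24.4 102. ] F [0.5 2.7 7.1] T [0.442 0.002 0.111] w 14.1
tau6 -0.2352 q est 1.6582590299205775
```

Emit:
step_arm:
  plan:
    - {"offset": [0, 0, 0], "rot": [0, 0, 1.5], "gripper": 0.8}
    - {"offset": [0, 0, 0], "rot": [0, 0, 3], "gripper": 0.8}

```text
time_s: 14.35
eef_pos: [512.8, 24.5, 102.0]
ee_rot: [-0.0, 1.0, 0.002, 0.0]
force: [1.3, 2.3, 8.8]
grip_width: 0.162
grip_force: 40.0
```

```bash
python3 t.py
```

```text
off cm [0.08 0.02 0.  ] yaw -89.81 tilt [ 0.001  0.    -1.   ] rotz 81.99 eef [512.8  24.5 102. ] F [1.3 2.3 8.8] T [ 0.439 -0.019  0.068] w 13.9
tau6 -0.235 q est 1.7106073591691406
```

Emit:
step_arm:
  plan:
    - {"offset": [0, 0, 0], "rot": [0, 0, 1.5], "gripper": 0.8}
    - {"offset": [0, 0, 0], "rot": [0, 0, 3], "gripper": 0.8}

```text
time_s: 14.55
eef_pos: [512.8, 24.5, 102.0]
ee_rot: [-0.0, 1.0, -0.025, 0.0]
force: [-0.3, 2.2, 7.1]
grip_width: 0.162
grip_force: 40.0
```

```bash
python3 t.py
```

```text
off cm [0.08 0.02 0.  ] yaw -92.81 tilt [ 0.001  0.    -1.   ] rotz 78.99 eef [512.8  24.5 102. ] F [-0.3  2.2  7.1] T [ 0.447 -0.055  0.125] w 13.9
tau6 -0.2349 q est 1.7629776091011728
```

Emit:
step_arm:
  plan:
    - {"offset": [0, 0, 0], "rot": [0, 0, 1.5], "gripper": 0.8}
    - {"offset": [0, 0, 0], "rot": [0, 0, 3], "gripper": 0.8}

```text
time_s: 14.75
eef_pos: [512.9, 24.5, 102.1]
ee_rot: [-0.0, 0.999, -0.051, 0.0]
force: [-1.0, 3.4, 9.0]
grip_width: 0.161
grip_force: 40.0
```

```bash
python3 t.py
```

```text
off cm [0.08 0.01 0.01] yaw -95.81 tilt [ 0.001  0.    -1.   ] rotz 75.99 eef [512.9  24.5 102.1] F [-1.   3.4  9. ] T [0.476 0.01  0.16 ] w 13.7
tau6 -0.2348 q est 1.815316654950185
```

Emit:
step_arm:
  plan:
    - {"offset": [0, 0, 0], "rot": [0, 0, 1.5], "gripper": 0.8}
    - {"offset": [0, 0, 0], "rot": [0, 0, 3], "gripper": 0.8}

```text
time_s: 14.95
eef_pos: [512.9, 24.5, 102.1]
ee_rot: [-0.0, 0.997, -0.077, 0.0]
force: [0.1, 3.0, 7.9]
grip_width: 0.16
grip_force: 40.0
```

```bash
python3 t.py
```

```text
off cm [0.08 0.01 0.01] yaw -98.81 tilt [ 0.001  0.    -1.   ] rotz 72.99 eef [512.9  24.5 102.1] F [0.1 3.  7.9] T [ 0.465 -0.032  0.132] w 13.7
tau6 -0.2346 q est 1.8676934326464993
```

Emit:
step_arm:
  plan:
    - {"offset": [0, 0, 0], "rot": [0, 0, 1.5], "gripper": 0.8}
    - {"offset": [0, 0, 0], "rot": [0, 0, 3], "gripper": 0.8}

```text
time_s: 15.15
eef_pos: [512.9, 24.5, 102.1]
ee_rot: [-0.0, 0.995, -0.103, 0.0]
force: [-0.3, 3.6, 8.2]
grip_width: 0.161
grip_force: 40.0
```

```bash
python3 t.py
```

```text
off cm [0.08 0.01 0.01] yaw -101.81 tilt [ 0.001  0.    -1.   ] rotz 69.99 eef [512.9  24.5 102.1] F [-0.3  3.6  8.2] T [ 0.505 -0.036  0.073] w 13.8
tau6 -0.2345 q est 1.920101732547405
```

Emit:
step_arm:
  plan:
    - {"offset": [0, 0, 0], "rot": [0, 0, 1.5], "gripper": 0.8}
    - {"offset": [0, 0, 0], "rot": [0, 0, 3], "gripper": 0.8}

```text
time_s: 15.35
eef_pos: [512.8, 24.6, 102.1]
ee_rot: [-0.0, 0.992, -0.129, 0.0]
force: [0.3, 3.2, 6.7]
grip_width: 0.161
grip_force: 40.0
```

```bash
python3 t.py
```

```text
off cm [0.08 0.01 0.01] yaw -104.81 tilt [ 0.001  0.    -1.   ] rotz 66.99 eef [512.8  24.6 102.1] F [0.3 3.2 6.7] T [ 0.583 -0.023  0.081] w 13.8
tau6 -0.2344 q est 1.972442182120884
```

Emit:
step_arm:
  plan:
    - {"offset": [0, 0, 0], "rot": [0, 0, 1.5], "gripper": 0.8}
    - {"offset": [0, 0, 0], "rot": [0, 0, 3], "gripper": 0.8}

```text
time_s: 15.55
eef_pos: [512.9, 24.6, 102.1]
ee_rot: [-0.0, 0.988, -0.155, 0.0]
force: [-0.5, 3.0, 7.1]
grip_width: 0.162
grip_force: 40.0
```

```bash
python3 t.py
```

```text
off cm [0.08 0.   0.01] yaw -107.81 tilt [ 0.001  0.    -1.   ] rotz 63.99 eef [512.9  24.6 102.1] F [-0.5  3.   7.1] T [ 0.598 -0.033  0.14 ] w 13.9
tau6 -0.2343 q est 2.02478684667854
```

Emit:
step_arm:
  plan:
    - {"offset": [0, 0, 0], "rot": [0, 0, 1.5], "gripper": 0.8}
    - {"offset": [0, 0, 0], "rot": [0, 0, 3], "gripper": 0.8}

```text
time_s: 15.75
eef_pos: [512.9, 24.6, 102.1]
ee_rot: [-0.0, 0.984, -0.181, 0.0]
force: [0.7, 3.3, 7.2]
grip_width: 0.163
grip_force: 40.0
```

```bash
python3 t.py
```

```text
off cm [0.08 0.   0.01] yaw -110.81 tilt [ 0.001  0.001 -1.   ] rotz 60.99 eef [512.9  24.6 102.1] F [0.7 3.3 7.2] T [ 0.636 -0.092  0.148] w 13.9
tau6 -0.2168 q est 2.077191368971656
```

Emit:
step_arm:
  plan:
    - {"offset": [0, 0, 0], "rot": [0, 0, 1.5], "gripper": 0.8}
    - {"offset": [0, 0, 0], "rot": [0, 0, 3], "gripper": 0.8}

```text
time_s: 15.95
eef_pos: [512.9, 24.6, 102.1]
ee_rot: [-0.0, 0.979, -0.206, 0.0]
force: [0.5, 4.3, 7.9]
grip_width: 0.158
grip_force: 40.0
```

```bash
python3 t.py
```

```text
off cm [0.08 0.   0.01] yaw -113.8 tilt [ 0.001  0.001 -1.   ] rotz 58.0 eef [512.9  24.6 102.1] F [0.5 4.3 7.9] T [ 0.624 -0.058  0.164] w 13.5
tau6 -0.1455 q est 2.129370290429466
```

Emit:
step_arm:
  plan:
    - {"offset": [0, 0, 0], "rot": [0, 0, 1.5], "gripper": 0.8}
    - {"offset": [0, 0, 0], "rot": [0, 0, 3], "gripper": 0.8}

```text
time_s: 16.15
eef_pos: [512.9, 24.7, 102.0]
ee_rot: [-0.0, 0.973, -0.232, 0.0]
force: [0.9, 5.2, 7.3]
grip_width: 0.16
grip_force: 40.5
```

```bash
python3 t.py
```

```text
off cm [0.08 0.   0.  ] yaw -116.79 tilt [ 0.001  0.001 -1.   ] rotz 55.01 eef [512.9  24.7 102. ] F [0.9 5.2 7.3] T [ 0.698 -0.087  0.333] w 13.7
tau6 -0.0701 q est 2.1815603397100136
```

Emit:
step_arm:
  plan:
    - {"offset": [0, 0, 0], "rot": [0, 0, 1], "gripper": 0.8}

```text
time_s: 16.25
eef_pos: [512.9, 24.7, 102.0]
ee_rot: [-0.0, 0.971, -0.24, 0.0]
force: [0.2, 4.6, 8.2]
grip_width: 0.16
grip_force: 40.9
```

```bash
python3 t.py
```

```text
off cm [ 0.08 -0.    0.  ] yaw -117.79 tilt [ 0.001  0.001 -1.   ] rotz 54.01 eef [512.9  24.7 102. ] F [0.2 4.6 8.2] T [ 0.708 -0.023  0.258] w 13.7
tau6 0.1475 q est 2.1988768183642855
```

Emit:
step_arm:
  plan:
    - {"offset": [0, 0, 0], "rot": [0, 0, 0.2], "gripper": 0.8}

```text
time_s: 16.35
eef_pos: [512.9, 24.7, 102.0]
ee_rot: [-0.0, 0.97, -0.242, 0.0]
force: [-0.4, 5.3, 8.0]
grip_width: 0.164
grip_force: 40.9
```

```bash
python3 t.py
```

```text
off cm [ 0.08 -0.    0.  ] yaw -117.96 tilt [ 0.001  0.001 -1.   ] rotz 53.84 eef [512.9  24.7 102. ] F [-0.4  5.3  8. ] T [ 0.765 -0.063  0.272] w 14.0
tau6 0.363 q est 2.201913989227142
```

Emit:
step_arm:
  plan:
    - {"offset": [0, 0, 0], "rot": [0, 0, 0.8], "gripper": 0.8}
    - {"offset": [0, 0, 0], "rot": [0, 0, 0.8], "gripper": 0.8}

```text
time_s: 16.55
eef_pos: [512.9, 24.7, 102.1]
ee_rot: [-0.0, 0.969, -0.248, 0.0]
force: [-0.1, 4.5, 8.1]
grip_width: 0.16
grip_force: 41.2
```

```bash
python3 t.py
```

```text
off cm [ 0.08 -0.    0.01] yaw -118.75 tilt [ 0.001  0.001 -1.   ] rotz 53.05 eef [512.9  24.7 102.1] F [-0.1  4.5  8.1] T [ 0.682 -0.074  0.276] w 13.7
tau6 0.3625 q est 2.215688340647649
```

Emit:
step_arm:
  plan:
    - {"offset": [0, 0, 0], "rot": [0, 0, 0], "gripper": 3.5}
    - {"offset": [0, 0, 0], "rot": [0, 0, 0], "gripper": 3.5}
    - {"offset": [0, 0, 0], "rot": [0, 0, 0], "gripper": 3.5}
    - {"offset": [0, 0, 0], "rot": [0, 0, 0], "gripper": 3.5}
    - {"offset": [0, 0, 0], "rot": [0, 0, 0], "gripper": 3.5}
    - {"offset": [0, 0, -2], "rot": [0, 0, 0], "gripper": 3.5}
    - {"offset": [0, 0, -6], "rot": [0, 0, 0], "gripper": 3.5}
    - {"offset": [0, 0, -11], "rot": [0, 0, 0], "gripper": 3.5}
    - {"offset": [0, 0, -15], "rot": [0, 0, 0], "gripper": 3.5}
    - {"offset": [0, 0, -15], "rot": [0, 0, 0], "gripper": 3.5}
    - {"offset": [0, 0, -15], "rot": [0, 0, 0], "gripper": 3.5}

```text
time_s: 17.65
eef_pos: [512.5, 24.2, 251.5]
ee_rot: [-0.0, 0.969, -0.248, 0.0]
force: [-0.9, 0.3, -0.3]
grip_width: 0.415
grip_force: 0.0
```

```bash
python3 - <<'E'
from h import *
d=shot('side','side7')
cv2.imwrite('pics/c8.png',cv2.resize(d['color'][215:300,265:350,::-1],(600,600),interpolation=cv2.INTER_CUBIC))
E
```

```text
(no output)
```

View pics/c8.png

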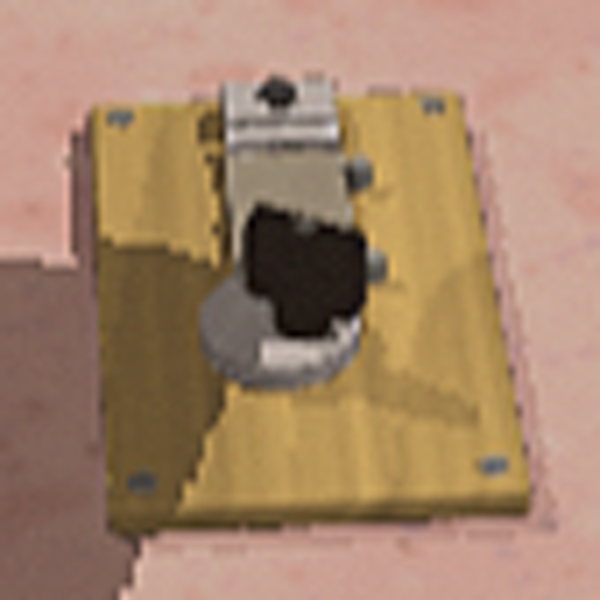

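The tile sits flush against the stop pad and along the pins, with the disc bearing on its near end and the gripper clear above. Handing in.

```bash
python3 -c "
from rig import *
print(finish_job())"
```

```text
the job is handed in; nothing more can be done
None
```

I clamped the tile flat against the pins and the end stop and handed the job in at about 18 s. No verdict came back; from wrist torque and knob angle I put the clamping force at roughly 7–12 N, and the arm was never near the cup, jar or loop tool.

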